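# Fit the brake spring of the label-reel stand

### The arm

A 6-joint arm with a two-finger parallel gripper is mounted at the origin on a cart in front of the work surface, level with it; the furniture and walls round the work are solid. World frame = base frame: x ahead of the robot, y to its left, z up, the work surface at z = 0. Lengths are in m, angles in degrees, forces in N, time in s.
With the tool pointing down it reaches from about 0.4 to 0.825 m from the base axis. Payload 7 kg.
Tool frame: the origin (TCP) lies midway between the tips of the shut fingers; the grasp point (between the pads) lies r.pinch_z behind it (r.pinch_z is the distance from the TCP to the grasp point, in m); z points along the fingers, y is the line along which they close (so a half turn about z gives the same grasp; the last joint's range is limited). The gripper opens to 88 mm and grips with 3 to 60 N. Pads are 19 mm wide; open, the fingers measure 130 mm over their backs; the gripper's body (78 mm by 193 mm) begins 47 mm behind the grasp point.
Start: joints at [87.496, 20.546, 0.682, 0, -70.136, -16.507], TCP at [0.22, 0.638, 0.227] pointing down, gripper open.
Joint ranges: [-176.03, 176.03], [-82.01, 121.73], [-58.28, 71.71], [-173.87, 95.51], [-174.79, -0.11], [-173.66, 173.66]. Speed limits (degrees/s): [136.94, 136.94, 172.46, 180, 180, 180].

### API

Orientations are given as [roll, pitch, yaw] about the fixed x, y, z axes, in that order (R = Rz(yaw) Ry(pitch) Rx(roll)).
In Python, from plant import r, optics, job gives the robot as it stands.
- The arm moves only by the shell command python3 -m crank 'ROWS' [FORCE]. ROWS is JSON, a list of rows, each an object with "xyz": the shift along the tool's x, y, z in units of 30 mm (1.0 is 30 mm), a list of three; "delta_rot": the turn, a rotation vector about the tool's x, y, z in degrees, a list of three; "claw": the closure, from 0 (fully open) to 1 (shut). A call has 1 to 20 rows; each row is the pose to reach, as a shift and turn from the pose commanded when the call began, along the tool's axes at that moment; what a row does not reach only later rows make up. A row lasts 1/8 s, in which the tool goes at most 62.5 mm and 10.7 degrees, less where a joint would pass 70% of its speed; a pose out of reach is approached as far as the arm can. A call with a gripper value outside its range is refused whole. The fingers move at their own pace and stop on an object; FORCE is the grip in N (left out, the last holds). Time passes only in rows, so rows that repeat a pose let the fingers close. It gives the time, the measured TCP pose, the force, the opening and the grip force at its end, in the units of the state.
- r.get_state(): the state, without advancing time (a new reading comes with each control period).
- optics.capture(name): name is "side" or "top"; returns a dict with "img" (384x512x3 uint8, blue, green, red), "fovy" (degrees; the focal length in pixels is half the picture's height over the tangent of half this angle, whatever the lens; pixels are square), "cx", "cy" (the principal point, pixels), "eye" and "rotation" of the camera in the world. Camera axes: x right, y up, looking along -z (the intrinsics and any distortion apply to the point x, -y, -z); pixel columns grow to the right and rows downward; lengths in m; the calibration is good to about 2 mm. A picture is of the moment at which its call begins. There is no depth.
- job.close_job(): hands the job in; it is judged then, once.
The state is a dict: "time_s": time; "joints": joint angles; "qd": joint speeds; "joint_torque": joint torques, N m; "tcp_pos": TCP position; "eef_rot": TCP orientation; "contact_force": force on the tool from outside, world axes, zero at the start; "moment": the same for the moment, N m; "gripper_width": finger opening in m; "gripper_force": force on a finger pad.
Only numpy, scipy, OpenCV 4.12 (cv2) and the standard library are available. Lean on these libraries where they do the work, as an engineer would, in place of code of your own. Each camera call takes 0.05 s, during which the arm holds its last target. There are 200 camera calls.

### The job

Fit the loose tension spring to the label-reel stand: first put the peg of its hook end fully down into the hole of the steel anchor block, then stretch the spring and drop the eye at its other end over the post of the brake arm, so that the spring pulls the brake shoe against the reel. Feel gently for the hole, since the block may sit anywhere along its rail; do not press hard on the block, do not overstretch the spring, and leave the things around undisturbed.

Things in the scene. Friction and masses are not known exactly. Their poses are not given: they have to be found in the camera images.
- stand: fixed wooden deck 166 x 200 mm, 8 mm thick, screwed to the counter; own z up, own +y runs along the spring line from the post end to the anchor block, own +x to the paper label reel (52 mm across, 53 mm high with its spindle, centre at own x +48, y -22 mm). Origin on the counter, 5 mm along own +x from the deck's middle. Deck top at own z = 8 mm
- rail: rail of two steel strips along x; origin midway, at own x -42, y +70, z +20 mm of the stand, same axes. The clamped steel anchor block (60 mm along x, 18 along y, 12 high; top at this height) has its middle anywhere from -13 to +13 mm along x from this point, unmeasured, and 0 along y. A round upright 7 mm hole, chamfered 0.8 mm, goes through its middle to the deck. Keep the force on it under 25 N
- post (a point): centre of the top of the upright steel post at the end of the brake arm. The post is 7 mm thick below and has a conical head, 9 mm across, 3 mm high; its top is 20.5 mm above the deck. The post's arm below it is a flat steel bar 14 mm wide whose top is 9 mm above the deck
- brake_arm (a joint): angle of the brake arm, rad: 0 when its shoe touches the reel, positive when off; it turns about an upright pivot 50 mm from the post, at own x +8, y -67 mm of the stand, and stays where it is left (light friction). Towards 0 the post moves towards the anchor block, along the spring line at 0
- hook_tab (a point): centre of the black grip tab of the spring's hook end, a block 20 mm long (spring axis), 12 mm wide, 30 mm high, with a foot 18 mm wide and 4 mm high. Own x points along the spring from eye to hook, z up. The whole spring stands on the feet of its two tabs
- hook_tip (a point): tip of the hook's peg: a round upright peg, 5 mm thick, tapered at its foot (to 3.6 mm), 24 mm ahead of the middle of the hook tab along own x and 14 mm below it, that is 1 mm above the sole of the tab's foot; the peg hangs 13 mm below the wire. The peg is fully home when the tab's foot stands on the deck
- eye_tab (a point): centre of the black grip tab of the spring's eye end, same shape and size as the hook tab; own x points towards the hook, z up; 70 mm from the hook tab when the spring is relaxed
- eye (a point): centre of the flat wire ring (eye), 14 mm wide inside, wire 3 mm thick, 24 mm from the middle of the eye tab along its -x and 1 mm above the tab's centre (16 mm above its sole)
- stretch (a joint): stretch of the spring in m, 0 relaxed; it pulls with 3 N plus 0.25 N per mm. The coil also bends a little up and down, so the eye tab can be lifted 10 to 15 mm level while the peg stays in its hole (pull it taut first, or the peg rises; it can be pushed home again from above on the hook tab). About 16 mm is needed with the brake arm at 0 and up to 37 mm with the arm off; beyond 50 mm it is spoilt
- stamp: wooden stamp with a turned handle, 26 x 45 x 67 mm, origin under its middle; bystander
- ink_pad: flat ink pad box, 58 x 85 x 15 mm, origin under its middle; bystander
- doll: small turned wooden doll, 30 mm wide, 100 mm high, origin under its middle; bystander
- pen: blue pen, 133 mm long, lying, origin under its middle; bystander
- spring: the whole loose tension spring, about 125 mm long relaxed (steel coil between two black tabs, hook at one end, eye at the other); origin 35 mm behind the middle of the hook tab at the level of the tabs' soles, x towards the hook, z up

How it is judged:
By the outcome, as a careful person would: the job done as asked, in the order asked, and still so for the second after the job is handed in, with the robot touching nothing.
It also fails if it takes over 64 s, if anything falls off the work surface, if the arm or the gripper's body presses on something with over 40 N, if the wrist force passes 120 N, or if a joint passes its speed limit or range.

## Working session

There is one attempt and no reset: what is moved stays moved. The work goes in short steps, Python scripts to look and compute and a shell command to move; the robot and the scene stay as the last step left them, time stands still between calls to the robot, and variables do not carry over. Pictures are saved under pics/ and viewed, at most 10 in all, crops included, and the job is handed in when it is done.

```bash
ls; mkdir -p pics
python3 - <<'E'
from plant import r, optics, job
import cv2
for n in("side","top"):
    c=optics.capture(n); cv2.imwrite(f"pics/{n}0.png",c["img"]); print({k:v for k,v in c.items() if k!="img"})
print(r.get_state(), r.pinch_z)
E
```

```text
pics
{'fovy': 57.34989352562384, 'cx': 253.36412107122075, 'cy': 190.40947129580607, 'eye': array([ 0.48189773, -0.84705945,  0.40262214]), 'rotation': array([66.96388118, -1.47264606, -0.28629232])}
{'fovy': 42.68776081011109, 'cx': 260.4438133337424, 'cy': 198.9920601908671, 'eye': array([ 0.22932077, -0.06054453,  1.32120391]), 'rotation': array([ 12.51943333,   0.12898291, -92.85984481])}
{'time_s': 0.1, 'joints': array([ 8.74960407e+01,  2.05867336e+01,  6.40197913e-01, -1.85486661e-02,
       -7.01337458e+01, -1.65050407e+01]), 'qd': array([ 0.01672313, -0.07438759,  0.15912409,  0.07668583, -0.1172082 ,
       -0.00632538]), 'joint_torque': array([-9.55358300e-04, -5.84163237e+01,  2.93750185e+01,  7.01546699e+00,
        1.01862327e-02, -6.37491348e-05]), 'tcp_pos': array([0.21975849, 0.63778398, 0.22572947]), 'eef_rot': array([ 1.79918072e+02, -6.09071375e-03, -1.90153111e+01]), 'contact_force': array([ 0.3893572 ,  0.7239858 , -1.11423391]), 'moment': array([-0.06157681, -0.0252286 ,  0.04161432]), 'gripper_force': 0.0, 'gripper_width': 0.08755431944078525} 0.0188
```

View pics/side0.png

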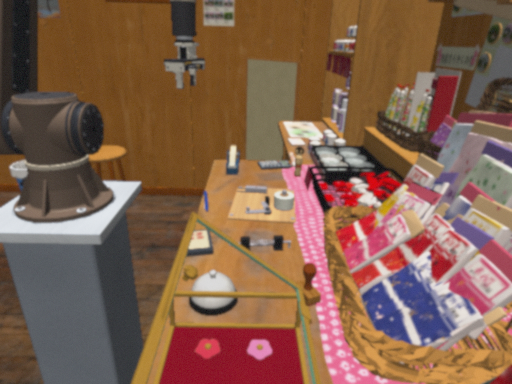

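View pics/top0.png

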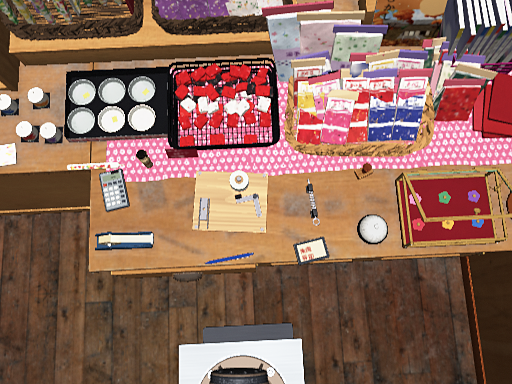

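The top view shows the stand at about (230,202), with the anchor block near its left end (205,208), the reel at (238,180) and the brake arm at (250,200). The spring is at (312,200). I'll enlarge both views.

Run:
```python
import cv2, numpy as np
t=cv2.imread("pics/top0.png");s=cv2.imread("pics/side0.png")
a=cv2.resize(t[160:240,185:335],None,fx=5.3,fy=5.3,interpolation=cv2.INTER_CUBIC);cv2.imwrite("pics/t1.png",a)
b=cv2.resize(s[175:265,190:310],None,fx=6.6,fy=6.6,interpolation=cv2.INTER_CUBIC);cv2.imwrite("pics/s1.png",b)
```

```text
(no output)
```

View pics/t1.png

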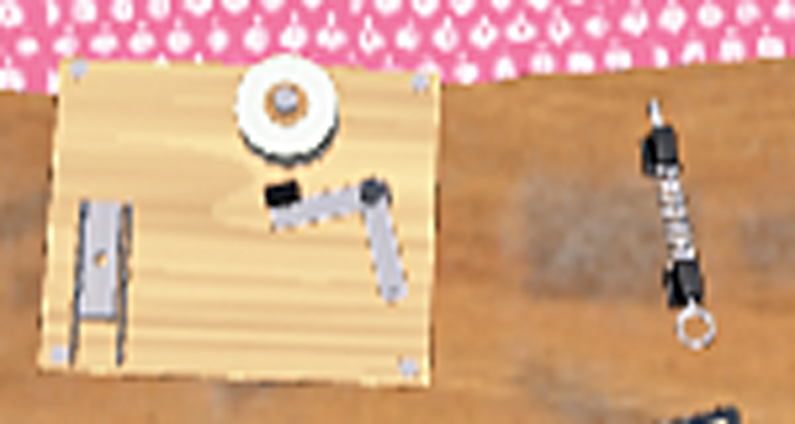

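View pics/s1.png

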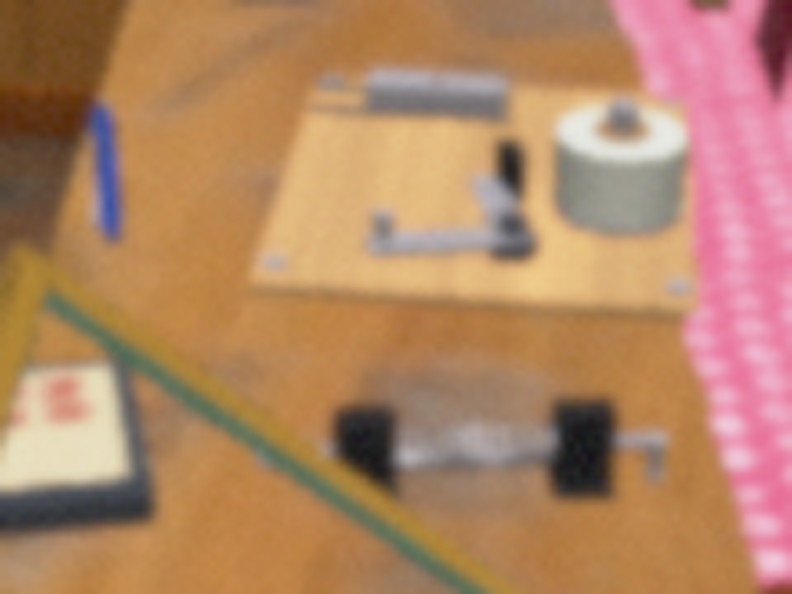

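The top crop shows the block hole at (100,260), the post at (393,297), and the deck corners at (62,60), (440,75), (428,385) and (38,370). It also shows the hook tab at (660,150), the eye tab at (685,283), the ring at (695,327) and the hook tip at (653,105). The side crop shows the post top at (380,215), the block's top face at x 365..507, and the tabs at (582,445) and (365,450).

```bash
cat > h.py <<'E'
import numpy as np, cv2
from scipy.spatial.transform import Rotation as R
from plant import r, optics, job
def ray(c,p):
    f=192/np.tan(np.radians(c["fovy"]/2)); p=np.asarray(p,float)
    d=np.array([(p[0]-c["cx"])/f,-(p[1]-c["cy"])/f,-1.])
    return c["eye"],R.from_euler("xyz",c["rotation"],degrees=True).apply(d)
def plane(c,p,z):
    e,d=ray(c,p); return e+d*(z-e[2])/d[2]
def tri(c1,p1,c2,p2):
    e1,d1=ray(c1,p1);e2,d2=ray(c2,p2)
    s=np.linalg.lstsq(np.c_[d1,-d2],e2-e1,rcond=None)[0]
    a,b=e1+s[0]*d1,e2+s[1]*d2; return (a+b)/2,np.linalg.norm(a-b)
def proj(c,P):
    f=192/np.tan(np.radians(c["fovy"]/2)); q=R.from_euler("xyz",c["rotation"],degrees=True).inv().apply(np.asarray(P)-c["eye"])
    return np.array([c["cx"]-f*q[0]/q[2],c["cy"]+f*q[1]/q[2]])
E
python3 - <<'E'
from h import *
np.set_printoptions(precision=4,suppress=True)
t=optics.capture("top");s=optics.capture("side")
T=lambda u,v:((u+.5)/5.3-.5+185,(v+.5)/5.3-.5+160)
S=lambda u,v:((u+.5)/6.6-.5+190,(v+.5)/6.6-.5+175)
im=t["img"];hsv=cv2.cvtColor(im,cv2.COLOR_BGR2HSV)
# deck contour
a=cv2.cvtColor(im,cv2.COLOR_BGR2LAB).astype(int)
print("deck px",hsv[220,215],"counter",hsv[215,290])
dm=((hsv[...,0]>13)&(hsv[...,0]<30)&(hsv[...,2]>185)).astype(np.uint8)
sub=np.zeros_like(dm);sub[165:240,185:275]=dm[165:240,185:275]
cs=max(cv2.findContours(cv2.morphologyEx(sub,cv2.MORPH_OPEN,np.ones((3,3))),0,2)[0],key=cv2.contourArea)
rc=cv2.minAreaRect(cs);print("rect",rc);
hand=[T(62,60),T(440,75),T(428,385),T(38,370)]
for name,cor in(("mask",cv2.boxPoints(rc)),("hand",hand)):
    W=np.array([plane(t,p,.008) for p in cor]);print(name,W[:,:2].tolist(),"centre",W.mean(0),[np.linalg.norm(W[i]-W[i-1]).round(4) for i in range(4)])
W=np.array([plane(s,S(*p),.008) for p in[(312,85),(690,100),(695,312),(250,292)]]);print("side deck",W[:,:2].tolist(),W.mean(0))
print("hole",plane(t,T(100,260),.020));print("block side mid",plane(s,S(437,85),.020))
for n,z in(("block top mid",0),):print(plane(t,T(102,200),.02),plane(t,T(98,318),.02))
print("post top",plane(t,T(393,294),.0285),tri(t,T(393,294),s,S(380,215)))
print("reel spindle",plane(t,T(286,98),.053))
print("ring",plane(t,T(695,327),.016),"tip/wire",plane(t,T(653,100),.014))
bm=(hsv[...,2]<70).astype(np.uint8)
for name,(u0,u1,v0,v1) in dict(hook=(303,318,180,196),eye=(307,322,206,220)).items():
    m=np.zeros_like(bm);m[v0:v1,u0:u1]=bm[v0:v1,u0:u1]
    c=cv2.moments(m,True);p=(c['m10']/c['m00'],c['m01']/c['m00']);print(name,p,c['m00'],plane(t,p,.018))
print("tri hook",tri(t,T(661,150),s,S(582,447)),"tri eye",tri(t,T(685,283),s,S(365,450)))
print("tip side/top",tri(t,T(653,105),s,S(655,440)))
E
```

```text
deck px [ 18  99 229] counter [ 13 124 160]
rect ((229.5, 205.5), (67.0, 89.0), 90.0)
mask [[0.6078096310308465, 0.13294433967369945], [0.5953431951732424, -0.1134861590743202], [0.40880208289936093, -0.10304875544436062], [0.42082105993752006, 0.13605430849249237]] centre [0.5082 0.0131 0.008 ] [np.float64(0.187), np.float64(0.2467), np.float64(0.1868), np.float64(0.2394)]
hand [[0.6093485641374685, 0.10159785889870479], [0.5912324379500238, -0.09554292634552056], [0.4283018366507728, -0.08077171031879947], [0.44599362918701413, 0.11736346909851972]] centre [0.5187 0.0107 0.008 ] [np.float64(0.1641), np.float64(0.198), np.float64(0.1636), np.float64(0.1989)]
side deck [[0.44849661875834645, 0.10062026958654924], [0.6153447009056509, 0.09287638267390963], [0.5949618505155241, -0.1052057207577125], [0.4334749742296958, -0.09677572834380832]] [ 0.5231 -0.0021  0.008 ]
hole [0.4991 0.0831 0.02  ]
block side mid [0.5032 0.0749 0.02  ]
[0.5304 0.0813 0.02  ] [0.4691 0.0848 0.02  ]
post top [ 0.4724 -0.0652  0.0285] (array([ 0.4768, -0.0649,  0.024 ]), np.float64(0.006965759246985309))
reel spindle [ 0.5708 -0.0162  0.053 ]
ring [ 0.45   -0.2177  0.016 ] tip/wire [ 0.5706 -0.2051  0.014 ]
hook (308.4166666666667, 188.33333333333334) 24.0 [ 0.5417 -0.2043  0.018 ]
eye (312.76666666666665, 213.36666666666667) 30.0 [ 0.4717 -0.2111  0.018 ]
tri hook (array([ 0.5454, -0.2074,  0.0124]), np.float64(0.002609640368098301)) tri eye (array([ 0.4753, -0.2144,  0.0139]), np.float64(0.003974828301608811))
tip side/top (array([ 0.5691, -0.2049,  0.014 ]), np.float64(0.0023773807975389413))
```

```bash
cat >> h.py <<'E'
def to(x,y,z,yaw):
    """shift (30 mm units) and turn, tool axes, from the measured pose to a down-pointing pose"""
    s=r.get_state(); A=R.from_euler("xyz",s["eef_rot"],degrees=True)
    B=R.from_euler("xyz",[180,0,yaw],degrees=True)
    d=A.inv().apply(np.array([x,y,z])-s["tcp_pos"])/.030
    print("xyz",d.round(3),"rot",(A.inv()*B).as_rotvec(degrees=True).round(2))
E
python3 -c "
from h import *
to(.542,-.207,.10,-174)"
```

```text
xyz [19.329 23.123  4.225] rot [ 1.0000e-02 -8.0000e-02  1.5499e+02]
```

```bash
python3 -m crank '[{"xyz":[9.7,11.6,1.5],"delta_rot":[0,0,80],"claw":0.5},{"xyz":[9.7,11.6,1.5],"delta_rot":[0,0,80],"claw":0.5},{"xyz":[9.7,11.6,1.5],"delta_rot":[0,0,80],"claw":0.5},{"xyz":[9.7,11.6,1.5],"delta_rot":[0,0,80],"claw":0.5},{"xyz":[9.7,11.6,1.5],"delta_rot":[0,0,80],"claw":0.5},{"xyz":[9.7,11.6,1.5],"delta_rot":[0,0,80],"claw":0.5},{"xyz":[19.33,23.12,3],"delta_rot":[0,0,155],"claw":0.5},{"xyz":[19.33,23.12,3],"delta_rot":[0,0,155],"claw":0.5},{"xyz":[19.33,23.12,3],"delta_rot":[0,0,155],"claw":0.5},{"xyz":[19.33,23.12,3],"delta_rot":[0,0,155],"claw":0.5},{"xyz":[19.33,23.12,3],"delta_rot":[0,0,155],"claw":0.5},{"xyz":[19.33,23.12,3],"delta_rot":[0,0,155],"claw":0.5},{"xyz":[19.33,23.12,3],"delta_rot":[0,0,155],"claw":0.5},{"xyz":[19.33,23.12,3],"delta_rot":[0,0,155],"claw":0.5},{"xyz":[19.33,23.12,3],"delta_rot":[0,0,155],"claw":0.5},{"xyz":[19.33,23.12,3],"delta_rot":[0,0,155],"claw":0.5},{"xyz":[19.33,23.12,4.2],"delta_rot":[0,0,155],"claw":0.5},{"xyz":[19.33,23.12,4.2],"delta_rot":[0,0,155],"claw":0.5}]' 10; python3 -c "
from h import *
s=r.get_state();print(s['joints'])
to(.542,-.207,.007,-174)"
```

```text
time_s: 2.45
tcp_pos: [0.54, -0.2058, 0.0985]
eef_rot: [179.9, -0.3, -174.0]
contact_force: [-1.0, -0.5, 0.7]
gripper_width: 0.0436
gripper_force: 0.0
[-1.50279279e+00  1.82459221e+01 -2.10322204e+01 -5.00586443e-02
 -5.10108274e+01 -8.24567661e+01]
xyz [-0.077 -0.052  3.049] rot [ 0.08 -0.28  0.01]
```

```bash
python3 -m crank '[{"xyz":[-0.08,-0.05,1.5],"delta_rot":[0,0,0],"claw":0.5},{"xyz":[-0.08,-0.05,2.6],"delta_rot":[0,0,0],"claw":0.5},{"xyz":[-0.08,-0.05,3.05],"delta_rot":[0,0,0],"claw":0.5},{"xyz":[-0.08,-0.05,3.05],"delta_rot":[0,0,0],"claw":0.5},{"xyz":[-0.08,-0.05,3.05],"delta_rot":[0,0,0],"claw":0.9},{"xyz":[-0.08,-0.05,3.05],"delta_rot":[0,0,0],"claw":0.9},{"xyz":[-0.08,-0.05,3.05],"delta_rot":[0,0,0],"claw":0.9},{"xyz":[-0.08,-0.05,3.05],"delta_rot":[0,0,0],"claw":0.9},{"xyz":[-0.08,-0.05,3.05],"delta_rot":[0,0,0],"claw":0.9}]' 20; python3 -c "
from h import *
for n in('side','top'):
    c=optics.capture(n);s=c['img'][175:265,190:310] if n=='side' else c['img'][160:240,260:350]
    cv2.imwrite(f'pics/{n}2.png',s)
a,b=[cv2.resize(cv2.imread(f'pics/{n}2.png'),(400,300),interpolation=2) for n in('side','top')]
cv2.imwrite('pics/g2.png',np.hstack([a,b]))"
```

```text
time_s: 3.58
tcp_pos: [0.545, -0.2078, 0.0095]
eef_rot: [-180.0, 0.0, -174.0]
contact_force: [-0.9, 0.2, 4.7]
gripper_width: 0.0121
gripper_force: 20.0
```

View pics/g2.png

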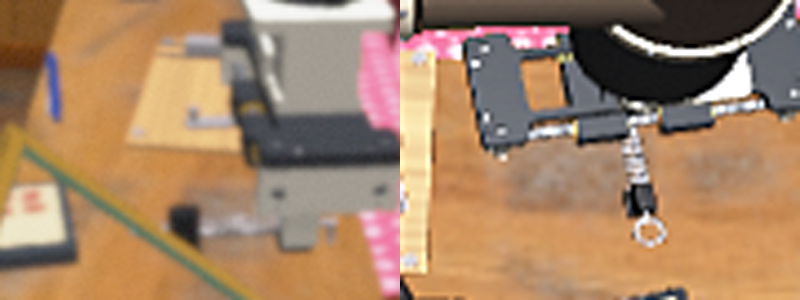

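The hook tab is gripped at 12 mm opening, and the side view shows the peg just ahead of the finger. Next I lift it and carry it above the block.

```bash
python3 -m crank '[{"xyz":[0,0,-1.5],"delta_rot":[0,0,0],"claw":0.9},{"xyz":[0,0,-3.0],"delta_rot":[0,0,0],"claw":0.9},{"xyz":[0,0,-4.0],"delta_rot":[0,0,0],"claw":0.9},{"xyz":[0,0,-4.0],"delta_rot":[0,0,0],"claw":0.9}]' 25; python3 -c "
from h import *
to(.497,.059,.10,-95.3)"
```

```text
time_s: 4.18
tcp_pos: [0.5462, -0.2079, 0.1315]
eef_rot: [-179.9, 0.3, -174.0]
contact_force: [-1.1, -0.1, -0.8]
gripper_width: 0.0119
gripper_force: 25.0
xyz [0.707 9.021 1.039] rot [ -0.22   0.19 -78.7 ]
```

```bash
python3 -m crank '[{"xyz":[0.1,1.0,0],"delta_rot":[0,0,-9],"claw":0.9},{"xyz":[0.2,2.0,0],"delta_rot":[0,0,-18],"claw":0.9},{"xyz":[0.3,3.0,0],"delta_rot":[0,0,-27],"claw":0.9},{"xyz":[0.4,4.0,0],"delta_rot":[0,0,-36],"claw":0.9},{"xyz":[0.5,5.0,0],"delta_rot":[0,0,-45],"claw":0.9},{"xyz":[0.6,6.0,0],"delta_rot":[0,0,-54],"claw":0.9},{"xyz":[0.7,7.0,0],"delta_rot":[0,0,-63],"claw":0.9},{"xyz":[0.7,8.0,0],"delta_rot":[0,0,-72],"claw":0.9},{"xyz":[0.7,9.0,0],"delta_rot":[0,0,-78.7],"claw":0.9},{"xyz":[0.7,9.02,1.0],"delta_rot":[0,0,-78.7],"claw":0.9},{"xyz":[0.7,9.02,1.5],"delta_rot":[0,0,-78.7],"claw":0.9},{"xyz":[0.7,9.02,1.5],"delta_rot":[0,0,-78.7],"claw":0.9},{"xyz":[0.7,9.02,1.5],"delta_rot":[0,0,-78.7],"claw":0.9}]'; python3 -c "
from h import *
to(.497,.059,.04,-95.3)
for n in('side','top'):
    c=optics.capture(n);cv2.imwrite(f'pics/{n}3.png',c['img'])
s=cv2.imread('pics/side3.png')[165:240,210:310];t=cv2.imread('pics/top3.png')[160:240,185:291]
a,b=[cv2.resize(i,(400,300),interpolation=2) for i in(s,t)]
cv2.imwrite('pics/g3.png',np.hstack([a,b]))"
```

```text
time_s: 5.8
tcp_pos: [0.496, 0.0589, 0.0844]
eef_rot: [-180.0, -0.0, -95.3]
contact_force: [0.2, 0.9, -0.7]
gripper_width: 0.012
gripper_force: 25.0
xyz [-0.007 -0.032  1.48 ] rot [-0.01 -0.01 -0.04]
```

View pics/g3.png

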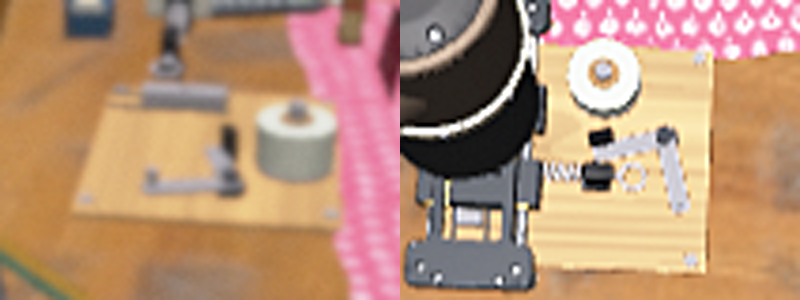

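```bash
python3 -c "
from h import *
c=optics.capture('side')
print(proj(c,[.4873,-.0347,.091]),proj(c,[.4991,.0831,.02]),proj(c,[.4724,-.0652,.0285]))
t=optics.capture('top')
print(proj(t,[.4873,-.0347,.091]),proj(t,[.4882,-.011,.09]))
"
```

```text
[250.67277713 177.81987853] [254.31235699 186.31929222] [244.03089146 205.79141198]
[246.40111636 205.41150227] [237.14706595 205.60394563]
```

```bash
python3 -c "
from h import *
to(.4995,.0592,.032,-95.3)"
```

```text
xyz [-0.011 -0.112  1.758] rot [-0.06  0.04 -0.03]
```

```bash
python3 -m crank '[{"xyz":[-0.01,-0.11,0.6],"delta_rot":[0,0,0],"claw":0.9},{"xyz":[-0.01,-0.11,1.2],"delta_rot":[0,0,0],"claw":0.9},{"xyz":[-0.01,-0.11,1.76],"delta_rot":[0,0,0],"claw":0.9},{"xyz":[-0.01,-0.11,1.76],"delta_rot":[0,0,0],"claw":0.9},{"xyz":[-0.01,-0.11,1.76],"delta_rot":[0,0,0],"claw":0.9}]'; python3 -c "
from h import *
to(.4995,.0592,.026,-95.3)
for n in('side','top'):
    c=optics.capture(n);cv2.imwrite(f'pics/{n}4.png',c['img'])
s=cv2.imread('pics/side4.png')[165:225,220:300];t=cv2.imread('pics/top4.png')[160:240,185:291]
a,b=[cv2.resize(i,(400,300),interpolation=2) for i in(s,t)]
cv2.imwrite('pics/g4.png',np.hstack([a,b]))"
```

```text
time_s: 6.62
tcp_pos: [0.4995, 0.0593, 0.032]
eef_rot: [-179.9, 0.0, -95.3]
contact_force: [0.3, 0.8, -1.8]
gripper_width: 0.0118
gripper_force: 25.0
xyz [ 0.005 -0.     0.201] rot [-0.05  0.02 -0.  ]
```

View pics/g4.png

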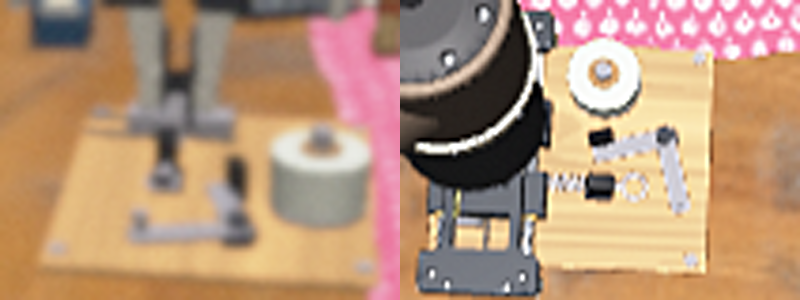

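The side view shows the fingers' mid-gap at column 178 and the block's middle at 182. After allowing for the yaw, the peg lines up with the hole, so I'll feel downward.

```bash
python3 -m crank '[{"xyz":[0,0,0.07],"delta_rot":[0,0,0],"claw":0.9},{"xyz":[0,0,0.13],"delta_rot":[0,0,0],"claw":0.9},{"xyz":[0,0,0.18],"delta_rot":[0,0,0],"claw":0.9},{"xyz":[0,0,0.18],"delta_rot":[0,0,0],"claw":0.9}]'
```

```text
time_s: 7.22
tcp_pos: [0.4989, 0.0591, 0.0257]
eef_rot: [180.0, -0.0, -95.3]
contact_force: [-1.1, -0.0, -1.1]
gripper_width: 0.0114
gripper_force: 25.0
```

```bash
python3 -m crank '[{"xyz":[0,0,0.05],"delta_rot":[0,0,0],"claw":0.9},{"xyz":[0,0,0.10],"delta_rot":[0,0,0],"claw":0.9},{"xyz":[0,0,0.13],"delta_rot":[0,0,0],"claw":0.9},{"xyz":[0,0,0.13],"delta_rot":[0,0,0],"claw":0.9}]'
```

```text
time_s: 7.72
tcp_pos: [0.4989, 0.0591, 0.0219]
eef_rot: [180.0, -0.0, -95.3]
contact_force: [-0.5, 0.9, -1.5]
gripper_width: 0.0119
gripper_force: 25.0
```

```bash
python3 -m crank '[{"xyz":[0,0,0.05],"delta_rot":[0,0,0],"claw":0.9},{"xyz":[0,0,0.10],"delta_rot":[0,0,0],"claw":0.9},{"xyz":[0,0,0.14],"delta_rot":[0,0,0],"claw":0.9},{"xyz":[0,0,0.14],"delta_rot":[0,0,0],"claw":0.9}]'
```

```text
time_s: 8.22
tcp_pos: [0.4989, 0.0592, 0.0177]
eef_rot: [180.0, -0.0, -95.3]
contact_force: [-0.6, 0.7, -1.2]
gripper_width: 0.0117
gripper_force: 25.0
```

```bash
python3 -m crank '[{"xyz":[0,0,0.03],"delta_rot":[0,0,0],"claw":0.9},{"xyz":[0,0,0.03],"delta_rot":[0,0,0],"claw":0.9}]'
```

```text
time_s: 8.48
tcp_pos: [0.499, 0.0592, 0.0175]
eef_rot: [-180.0, -0.0, -95.3]
contact_force: [-2.0, 0.1, 6.6]
gripper_width: 0.0121
gripper_force: 25.0
```

Contact comes exactly at the height where the foot stands on the deck. I'll tug gently back to confirm the peg is captive.

```bash
python3 -m crank '[{"xyz":[0.04,0,-0.02],"delta_rot":[0,0,0],"claw":0.9},{"xyz":[0.08,0,-0.02],"delta_rot":[0,0,0],"claw":0.9},{"xyz":[0.08,0,-0.02],"delta_rot":[0,0,0],"claw":0.9}]'
```

```text
time_s: 8.85
tcp_pos: [0.4992, 0.0575, 0.0176]
eef_rot: [-179.9, 0.1, -95.3]
contact_force: [-1.3, 4.8, 1.1]
gripper_width: 0.0117
gripper_force: 25.0
```

```bash
python3 -m crank '[{"xyz":[0.03,0,-0.01],"delta_rot":[0,0,0],"claw":0.65},{"xyz":[0.03,0,-0.01],"delta_rot":[0,0,0],"claw":0.65},{"xyz":[0.03,0,-0.01],"delta_rot":[0,0,0],"claw":0.65},{"xyz":[0.03,0,-0.5],"delta_rot":[0,0,0],"claw":0.65},{"xyz":[0.03,0,-1.5],"delta_rot":[0,0,0],"claw":0.65},{"xyz":[0.03,0,-3],"delta_rot":[0,0,0],"claw":0.65},{"xyz":[0.03,0,-4.5],"delta_rot":[0,0,0],"claw":0.65},{"xyz":[4,0,-4.5],"delta_rot":[0,0,0],"claw":0.65},{"xyz":[4,0,-4.5],"delta_rot":[0,0,0],"claw":0.65},{"xyz":[4,0,-4.5],"delta_rot":[0,0,0],"claw":0.65},{"xyz":[4,0,-4.5],"delta_rot":[0,0,0],"claw":0.65}]'; python3 -c "
from h import *
for n in('side','top'):
    c=optics.capture(n);cv2.imwrite(f'pics/{n}5.png',c['img'])
s=cv2.imread('pics/side5.png')[165:225,220:300];t=cv2.imread('pics/top5.png')[160:240,185:291]
a,b=[cv2.resize(i,(400,300),interpolation=2) for i in(s,t)]
cv2.imwrite('pics/g5.png',np.hstack([a,b]))"
```

```text
time_s: 10.22
tcp_pos: [0.4878, -0.063, 0.1533]
eef_rot: [-179.9, 0.0, -95.4]
contact_force: [0.7, -0.4, -0.7]
gripper_width: 0.0303
gripper_force: 0.0
```

View pics/g5.png

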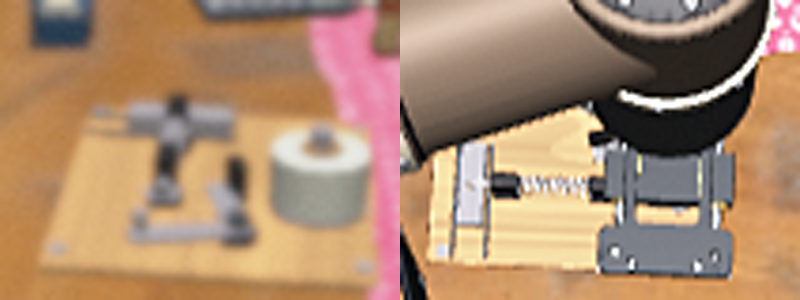

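The top view shows the peg in the block, with the wire end at (472,185). The hook tab is at (505,185) and the eye tab at (600,188), and the shoe at (603,140) is close to where the fingers must go. I'll work out the clearances.

```bash
python3 -c "
from h import *
np.set_printoptions(precision=4,suppress=True)
t=optics.capture('top')
T=lambda u,v:((u+.5)/5.3-.5+185,(v+.5)/5.3-.5+160)
print('shoe corners',[plane(t,T(*p),.03) for p in[(265,185),(297,180),(300,203),(270,210)]])
print('pivot',plane(t,T(373,188),.028))
g=lambda u,v:((u+.5)/3.774-.5+185,(v+.5)/3.75-.5+160)
print('hooktab',plane(t,g(105,182),.035),'eyetab left edge',plane(t,g(190,188),.03))
v=t['img'][205:215,205:245].max(2);print(v)
to(.4925,-.0125,.05,-95.3)
"
```

```text
shoe corners [array([ 0.5317, -0.0029,  0.03  ]), array([ 0.5335, -0.0193,  0.03  ]), array([ 0.5215, -0.0203,  0.03  ]), array([ 0.5186, -0.005 ,  0.03  ])]
pivot [ 0.5279 -0.0577  0.028 ]
hooktab [0.4961 0.0574 0.035 ] eyetab left edge [ 0.4897 -0.0023  0.03  ]
[[224 237 136 207 125 243 232 229 245 240 238 255 253 250 250 250 250 249
  248 248 248 247 247 246 246 244 244 244 243 246 248 250 254 255  86 134
  130 131 132  82]
 [223 236 107 185  75  72  60  58 112 107 111 232 251 253 241 249 239 247
  255 247 242 248 232 255 245 251 244 252 254 249 231 216 240 243  86 135
  131 130 132  99]
 [230 246 138 150  58  75  77  77  77  76  75  49 214 229 200 250 144 224
  220 200 228 208 192 224 214 254 223 255 211 221  95  59 114 113  92 138
  132 133 133 100]
 [242 250 239 182  89 102 107  95  95  96  88  49 195 238 168 247 172 181
  173 147 255 182 224 161 195 234 170 255 158 176  42  79  78  75  94 136
  133 133 133  82]
 [238 242 221 182  64  77  80  70  72  71  74  84 176 255 220 235 251 163
  255 174 255 222 195 225 197 215 198 184 235 181  65  99  98  87 107 136
  132 132 136  66]
 
[... 185 characters left out ...]
94  39  26  25  27  23  14 150 176 204 192 227 231 234
  234 234 224 231 245 249 189 230 229 236 255 225 108   0   7  25 128 144
  138 136 134  88]
 [227 239 170 154 188  59  58  65  68  69  22  82 250 235 231 247 239 245
  239 246 235 239 245 238 238 240 234 228 255 255 146  16  23  15  92  99
  115 140 141  99]
 [229 241 173 100 255 233 236 237 240 241 227 225 255 251 249 247 246 246
  246 246 246 245 245 246 245 245 245 244 247 255 134  52  66  60   7  34
  109 136 250 132]
 [231 216 158 128 255 255 255 255 255 255 255 255 252 250 249 249 249 249
  249 249 249 248 248 248 248 248 248 248 249 254 235 233 238 239 226 232
  134 152 255 118]]
xyz [-1.652 -0.002  3.425] rot [-0.02  0.01  0.06]
```

```bash
python3 -m crank '[{"xyz":[-0.8,0,1],"delta_rot":[0,0,0],"claw":0.76},{"xyz":[-1.65,0,2.5],"delta_rot":[0,0,0],"claw":0.76},{"xyz":[-1.65,0,3.4],"delta_rot":[0,0,0],"claw":0.76},{"xyz":[-1.65,0,3.4],"delta_rot":[0,0,0],"claw":0.76},{"xyz":[-1.65,0,3.4],"delta_rot":[0,0,0],"claw":0.76}]' 40; python3 -c "
from h import *
to(.4925,-.0125,.0170,-95.3)"
```

```text
time_s: 11.0
tcp_pos: [0.493, -0.0128, 0.0514]
eef_rot: [-179.9, 0.0, -95.2]
contact_force: [-0.0, 0.2, 0.3]
gripper_width: 0.0211
gripper_force: 0.0
xyz [-0.01   0.018  1.147] rot [-0.05  0.01  0.06]
```

```bash
python3 -m crank '[{"xyz":[-0.01,0.02,0.4],"delta_rot":[0,0,0],"claw":0.76},{"xyz":[-0.01,0.02,0.8],"delta_rot":[0,0,0],"claw":0.76},{"xyz":[-0.01,0.02,1.12],"delta_rot":[0,0,0],"claw":0.76},{"xyz":[-0.01,0.02,1.12],"delta_rot":[0,0,0],"claw":0.76}]' 40;  python3 -m crank '[{"xyz":[0,0,0],"delta_rot":[0,0,0],"claw":0.95},{"xyz":[0,0,0],"delta_rot":[0,0,0],"claw":0.95},{"xyz":[0,0,0],"delta_rot":[0,0,0],"claw":0.95},{"xyz":[0,0,0],"delta_rot":[0,0,0],"claw":0.95}]' 40; python3 -c "
from h import *
print('taut');to(.4915,-.0225,.0190,-96)
print('over');to(.4815,-.0418,.028,-99)"
```

```text
time_s: 11.5
tcp_pos: [0.4918, -0.0132, 0.0164]
eef_rot: [180.0, -0.0, -95.3]
contact_force: [-1.1, 1.0, 2.7]
gripper_width: 0.0209
gripper_force: 1.4
time_s: 12.0
tcp_pos: [0.4916, -0.0131, 0.0168]
eef_rot: [180.0, 0.0, -95.3]
contact_force: [-0.0, 0.6, -0.1]
gripper_width: 0.0118
gripper_force: 40.0
taut
xyz [ 0.314 -0.026 -0.073] rot [0.   0.   0.69]
over
xyz [ 0.985  0.247 -0.373] rot [0.   0.   3.69]
```

```bash
python3 -m crank '[{"xyz":[0.12,0,-0.02],"delta_rot":[0,0,0.3],"claw":0.95},{"xyz":[0.24,0.02,-0.02],"delta_rot":[0,0,0.6],"claw":0.95},{"xyz":[0.36,0.04,-0.02],"delta_rot":[0,0,0.9],"claw":0.95},{"xyz":[0.36,0.04,-0.12],"delta_rot":[0,0,0.9],"claw":0.95},{"xyz":[0.38,0.04,-0.22],"delta_rot":[0,0,1],"claw":0.95},{"xyz":[0.40,0.05,-0.32],"delta_rot":[0,0,1],"claw":0.95},{"xyz":[0.40,0.05,-0.32],"delta_rot":[0,0,1],"claw":0.95}]' 40;python3 -c "
from h import *
print('over');to(.4815,-.0418,.028,-99)"
```

```text
time_s: 12.88
tcp_pos: [0.4893, -0.0246, 0.0267]
eef_rot: [-180.0, 0.0, -96.3]
contact_force: [0.5, 5.1, -2.4]
gripper_width: 0.0116
gripper_force: 40.0
over
xyz [ 0.598  0.194 -0.044] rot [-0.04  0.04  2.68]
```

```bash
python3 -m crank '[{"xyz":[0.1,0.03,-0.02],"delta_rot":[0,0,0.5],"claw":0.95},{"xyz":[0.2,0.06,-0.04],"delta_rot":[0,0,0.9],"claw":0.95},{"xyz":[0.3,0.1,-0.05],"delta_rot":[0,0,1.4],"claw":0.95},{"xyz":[0.4,0.13,-0.05],"delta_rot":[0,0,1.8],"claw":0.95},{"xyz":[0.5,0.16,-0.05],"delta_rot":[0,0,2.2],"claw":0.95},{"xyz":[0.6,0.19,-0.05],"delta_rot":[0,0,2.7],"claw":0.95},{"xyz":[0.6,0.19,-0.05],"delta_rot":[0,0,2.7],"claw":0.95}]' 40;python3 -c "
from h import *
to(.4815,-.0418,.028,-99)
for n in('side','top'):
    c=optics.capture(n);cv2.imwrite(f'pics/{n}6.png',c['img'])
    print(n,proj(c,[.4777,-.0655,.0285]),proj(c,[.5012,.083,.020]))
s=cv2.imread('pics/side6.png')[165:225,220:300];t=cv2.imread('pics/top6.png')[175:235,205:285]
a,b=[cv2.resize(i,(400,300),interpolation=2) for i in(s,t)]
cv2.imwrite('pics/g6.png',np.hstack([a,b]))"
```

```text
time_s: 13.75
tcp_pos: [0.4821, -0.0414, 0.0281]
eef_rot: [-179.9, 0.1, -99.0]
contact_force: [0.7, 9.8, -2.4]
gripper_width: 0.0116
gripper_force: 40.0
xyz [0.018 0.017 0.004] rot [-0.08  0.09 -0.03]
side [246.17843866 205.88920926] [255.04531494 186.3486071 ]
top [258.75113722 213.11107264] [203.46188455 207.88943108]
```

View pics/g6.png

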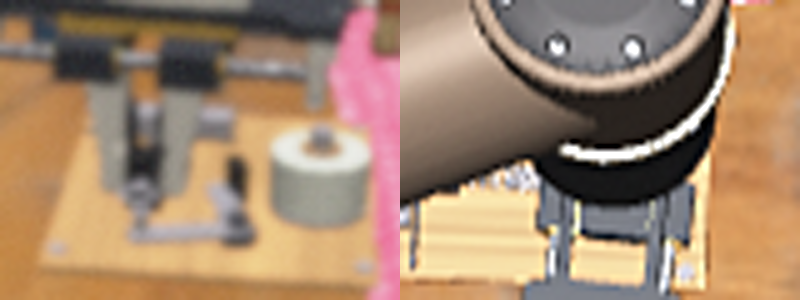

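The side view shows the ring at (140,190) just above the post at about (138,212). I'll check the pixel positions numerically before lowering.

```bash
python3 -c "
from h import *
c=optics.capture('side')
print('exp ring',proj(c,[.4777,-.0655,.0353]),'post top',proj(c,[.4777,-.0655,.0285]),'bar',proj(c,[.4777,-.0655,.017]))
for n in('side5','side6'):
    im=cv2.imread(f'pics/{n}.png')[196:214,241:256]
    print(n);hs=cv2.cvtColor(im,cv2.COLOR_BGR2HSV);print('V',*hs[...,2],sep='\n');print('S',*hs[...,1],sep='\n')
"
```

```text
exp ring [246.22739023 203.39164193] post top [246.17843866 205.88920926] bar [246.09633411 210.07828039]
side5
V
[224 222 220 220 221 222 223 223 218 186 124  67  54  62 107]
[223 222 221 219 221 221 224 224 216 177 112  56  45  66 121]
[223 221 221 220 221 222 224 226 217 178 110  57  46  76 137]
[224 221 220 221 221 221 224 224 218 179 118  76  67  87 150]
[223 221 219 221 221 223 225 226 218 179 131 115 104 106 155]
[222 221 219 221 222 223 225 225 215 176 143 141 132 127 160]
[222 221 221 220 221 223 223 220 204 160 130 128 135 142 167]
[221 221 221 221 222 222 222 214 190 151 121 115 127 147 162]
[222 220 219 221 222 224 222 213 181 148 123 118 126 139 147]
[219 221 222 222 221 223 221 210 175 136 119 113 118 124 140]
[220 221 223 222 219 214 209 201 181 166 160 159 157 158 174]
[221 222 221 220 213 196 182 179 187 201 211 215 214 214 214]
[222 223 222 220 209 181 157 156 184 216 224 227 226 224 221]
[221 222 222 220 209 177 146 145 176 209 218 220 219 217 211]
[221 222 223 216 204 178 147 142 165 191 200 200 198 196 194]
[222 222 221 214 194 176 158 155 169 180 181 182 180 181
[... 2669 characters left out ...]
12  8 11 10 10  7  7 24 23 28 31]
[92 77 48 19  8  6 11 11 10  8  7 30 43 49 50]
[107 102  80  47  18   9   7  11   6  11  17  66  81  84  89]
[114 111 103  83  46  17   4  15   8  14  59 103 109 107 106]
[115 111 112 108  87  40  16   7  14  51 101 112 114 112 110]
[113 113 112 112  99  61  20  12  35  83 110 115 110 112 109]
[113 112 114 117 106  77  38  29  63  93 104 105 102 102 100]
[113 116 112 108 102  75  42  35  63  80  77  79  80  74  70]
[113 113 113 105  86  52  26  16  30  30  32  33  34  31  28]
[115 113 112 104  71  30  11  11   9  10  10   9  10  14   8]
[115 114 113 108  73  31  17  14  16  16  17  17  24  25  27]
[112 112 114 109  96  73  61  62  63  65  70  69  75  81  77]
```

```bash
python3 -m crank '[{"xyz":[0.06,0.02,0],"delta_rot":[0,0,0],"claw":0.95},{"xyz":[0.08,0.02,0.0],"delta_rot":[0,0,0],"claw":0.95},{"xyz":[0.08,0.02,0.07],"delta_rot":[0,0,0],"claw":0.95},{"xyz":[0.08,0.02,0.13],"delta_rot":[0,0,0],"claw":0.95},{"xyz":[0.08,0.02,0.18],"delta_rot":[0,0,0],"claw":0.95},{"xyz":[0.08,0.02,0.18],"delta_rot":[0,0,0],"claw":0.95}]' 40
```

```text
time_s: 14.65
tcp_pos: [0.4816, -0.0433, 0.0228]
eef_rot: [-179.9, 0.1, -99.0]
contact_force: [-0.1, 10.0, -1.6]
gripper_width: 0.0117
gripper_force: 40.0
```

```bash
python3 -m crank '[{"xyz":[0,0,0.04],"delta_rot":[0,0,0],"claw":0.95},{"xyz":[0,0,0.08],"delta_rot":[0,0,0],"claw":0.95},{"xyz":[0,0,0.1],"delta_rot":[0,0,0],"claw":0.95},{"xyz":[0,0,0.1],"delta_rot":[0,0,0],"claw":0.95}]' 40
```

```text
time_s: 15.15
tcp_pos: [0.4817, -0.0433, 0.0199]
eef_rot: [-179.9, 0.1, -99.0]
contact_force: [1.4, 11.7, 0.1]
gripper_width: 0.0117
gripper_force: 40.0
```

```bash
python3 -m crank '[{"xyz":[0,0,0.04],"delta_rot":[0,0,0],"claw":0.95},{"xyz":[0,0,0.08],"delta_rot":[0,0,0],"claw":0.95},{"xyz":[0,0,0.1],"delta_rot":[0,0,0],"claw":0.95},{"xyz":[0,0,0.1],"delta_rot":[0,0,0],"claw":0.95}]' 40
```

```text
time_s: 15.65
tcp_pos: [0.4817, -0.0433, 0.017]
eef_rot: [-179.9, 0.1, -99.0]
contact_force: [0.3, 10.6, -1.5]
gripper_width: 0.0116
gripper_force: 40.0
```

```bash
python3 -m crank '[{"xyz":[-0.12,-0.03,-0.01],"delta_rot":[0,0,0],"claw":0.95},{"xyz":[-0.24,-0.06,-0.01],"delta_rot":[0,0,-1],"claw":0.95},{"xyz":[-0.36,-0.08,-0.01],"delta_rot":[0,0,-2],"claw":0.95},{"xyz":[-0.36,-0.08,-0.01],"delta_rot":[0,0,-2],"claw":0.95}]' 40; python3 -c "
from h import *
c=optics.capture('side');cv2.imwrite('pics/side7.png',c['img'])
im=c['img'][196:214,241:262]
hs=cv2.cvtColor(im,cv2.COLOR_BGR2HSV);print('V',*hs[...,2],sep='\n');print('S',*hs[...,1],sep='\n')"
```

```text
time_s: 16.15
tcp_pos: [0.4847, -0.0337, 0.0169]
eef_rot: [-180.0, 0.0, -97.0]
contact_force: [0.5, 6.9, -0.8]
gripper_width: 0.0114
gripper_force: 40.0
V
[168 160 159 162 148 105  81 111 133 126 106  90 106 133 153 155 162 169
 198 218 224]
[171 159 162 166 154 108  66  70  82  83  71  70  91 126 147 156 161 176
 201 220 223]
[181 162 161 164 148 101  59  52  53  54  50  59  93 130 149 155 157 174
 201 220 223]
[185 164 159 154 136  94  56  47  48  46  50  59  97 132 150 154 152 171
 203 219 223]
[187 164 156 153 128  89  52  40  42  44  45  61 102 136 153 154 152 168
 203 220 223]
[187 164 157 149 129  89  51  37  36  39  41  68 108 140 154 154 153 172
 208 221 224]
[190 165 158 148 130  88  54  53  55  49  44  71 116 144 153 155 156 178
 213 224 223]
[187 163 156 151 131 101  82  92  98  81  57  75 115 146 153 156 160 183
 215 224 225]
[192 164 155 153 146 129 126 137 138 120  89  86 116 143 155 158 167 189
 215 226 227]
[203 177 166 160 165 162 163 162 153 134 114  99 118 143 154 160 174 203
 221 227 229]
[215 203 190 184 181 168 164 154 140 130 129 119 133 156 166 170 186 213
 2
[... 1488 characters left out ...]
111]
[106  98  85  51  18   8  11  10   9  10   8  15  50  60  60  62  80  99
 109 112 110]
[111 111 107  86  50  17  10   9  10   8   7  29  72  84  85  86  94 103
 106 106 110]
[114 113 113 102  78  37   9   7   9   9   9  26  51  65  67  70  77  83
  83  84  85]
[113 113 112 102  75  30  11   9  11  13  12  10  14  23  28  30  37  44
  45  46  45]
[111 112 112 102  66  28  13  11   9  10  11  10   7   9   8  12  12  12
  13  14  15]
[113 113 112 104  74  38  21  17  15  17  17  14  16  14  16  14  16  14
  14  16  16]
[111 114 113 111  97  78  72  70  71  67  66  66  67  67  65  65  63  64
  67  70  66]
[114 115 113 114 110 107 107 106 106 104 102 106 104 108 105 109 107 105
 107 105 108]
```

The brake arm's bar moved about 1 px with the ring, so the eye is over the post. I'll ease it the rest of the way and release.

```bash
python3 -m crank '[{"xyz":[-0.08,-0.02,0],"delta_rot":[0,0,-0.5],"claw":0.95},{"xyz":[-0.16,-0.03,0],"delta_rot":[0,0,-1],"claw":0.95},{"xyz":[-0.24,-0.04,0],"delta_rot":[0,0,-1.5],"claw":0.95},{"xyz":[-0.24,-0.04,0],"delta_rot":[0,0,-1.5],"claw":0.95}]' 40; python3 -m crank '[{"xyz":[0,0,0],"delta_rot":[0,0,0],"claw":0.68},{"xyz":[0,0,0],"delta_rot":[0,0,0],"claw":0.68},{"xyz":[0,0,0],"delta_rot":[0,0,0],"claw":0.68},{"xyz":[0,0,0],"delta_rot":[0,0,0],"claw":0.68},{"xyz":[0,0,-0.5],"delta_rot":[0,0,0],"claw":0.68},{"xyz":[0,0,-1.5],"delta_rot":[0,0,0],"claw":0.68},{"xyz":[0,0,-3],"delta_rot":[0,0,0],"claw":0.68},{"xyz":[0,0,-5],"delta_rot":[0,0,0],"claw":0.68},{"xyz":[2,0,-7],"delta_rot":[0,0,0],"claw":0.68},{"xyz":[8,0,-7],"delta_rot":[0,0,0],"claw":0.68},{"xyz":[8,0,-7],"delta_rot":[0,0,0],"claw":0.68},{"xyz":[8,0,-7],"delta_rot":[0,0,0],"claw":0.68},{"xyz":[8,0,-7],"delta_rot":[0,0,0],"claw":0.68},{"xyz":[8,0,-7],"delta_rot":[0,0,0],"claw":0.68}]'; python3 -c "
from h import *
for n in('side','top'):
    c=optics.capture(n);cv2.imwrite(f'pics/{n}8.png',c['img'])
s=cv2.imread('pics/side8.png')[170:225,225:300];t=cv2.imread('pics/top8.png')[165:235,185:280]
a,b=[cv2.resize(i,(400,300),interpolation=2) for i in(s,t)]
cv2.imwrite('pics/g8.png',np.hstack([a,b]))"
```

```text
time_s: 16.7
tcp_pos: [0.4853, -0.0276, 0.0166]
eef_rot: [179.9, -0.0, -95.5]
contact_force: [-4.3, 1.8, 2.3]
gripper_width: 0.012
gripper_force: 40.2
time_s: 18.45
tcp_pos: [0.4632, -0.2666, 0.2266]
eef_rot: [180.0, 0.0, -95.6]
contact_force: [0.7, 0.9, -0.0]
gripper_width: 0.0279
gripper_force: 0.0
```

View pics/g8.png

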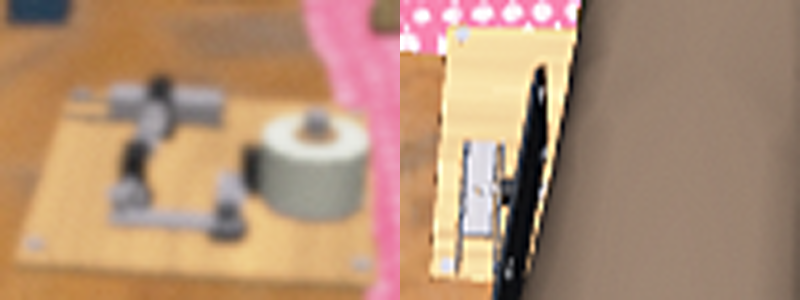

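The shoe now sits against the reel at (252,168) and the eye is on the post at (130,195). I'll check that the hook tab is still at its home height by comparing it with the earlier side image, and check that the bystanders haven't moved.

```bash
python3 -c "
import cv2,numpy as np
for n in('side5','side8'):
    h=cv2.imread(f'pics/{n}.png')[180:200,250:260]
    print(n,*h.max(2),sep='\n')
a,b=[cv2.imread(f'pics/{n}.png') for n in('side0','side8')]
d=(cv2.absdiff(a,b).max(2)>50).astype(np.uint8)
print([s.tolist() for s in cv2.connectedComponentsWithStats(d)[2][1:] if s[4]>8])
"
```

```text
side5
[178 177 178 174 175 173 175 174 170 168]
[179 174 174 176 173 172 173 173 171 174]
[178 177 177 170 166 163 161 166 167 169]
[179 177 170 157 143 137 136 148 160 162]
[182 175 163 140 108  95  98 122 151 160]
[182 176 157 122  81  62  73 114 153 165]
[182 178 157 113  70  57  67 117 157 172]
[171 167 151 110  79  69  74 117 158 174]
[149 146 140 125 116 114 104 113 144 159]
[126 131 137 146 153 149 131 118 126 132]
[119 126 138 160 166 162 146 129 124 120]
[128 130 144 162 168 163 151 136 119 117]
[157 142 143 152 151 150 141 120 118 134]
[197 159 128 114 120 127 129 115 137 174]
[205 151 100  76  82 105 121 129 169 204]
[198 137  81  58  65  95 127 158 195 221]
[186 124  67  54  62 107 153 193 218 225]
[177 112  56  45  66 121 182 215 224 226]
[178 110  57  46  76 137 196 222 227 225]
[179 118  76  67  87 150 208 226 227 226]
side8
[177 178 177 177 176 175 177 173 171 170]
[177 178 175 177 177 173 176 176 173 172]
[180 175 176 171 165 165 167 170 171 170]
[177 176 168 154 140 137 144 157 164 165]
[179 173 153 124 100  92 109 136 157 162]
[180 166 137  97  64  63  85 125 158 1
[... 553 characters left out ...]
0  72 130 191 220 229 230 229 228 224]
[[0, 0, 38, 113, 3399], [51, 0, 33, 94, 2227], [89, 0, 26, 136, 2460], [171, 0, 24, 2, 29], [175, 0, 125, 154, 6095], [164, 3, 41, 85, 1597], [42, 10, 8, 5, 24], [42, 19, 4, 5, 9], [231, 100, 16, 5, 59], [263, 101, 5, 3, 13], [57, 102, 20, 19, 128], [226, 102, 22, 9, 101], [279, 102, 11, 3, 21], [248, 105, 20, 12, 217], [271, 108, 17, 3, 31], [78, 110, 2, 8, 9], [11, 113, 7, 12, 50], [251, 120, 8, 20, 64], [247, 137, 3, 8, 18], [86, 139, 17, 16, 177], [251, 142, 4, 5, 9], [0, 149, 3, 5, 12], [11, 155, 19, 10, 93], [252, 184, 5, 5, 21], [247, 191, 11, 18, 103], [263, 196, 11, 11, 82], [271, 235, 20, 16, 178], [240, 236, 10, 13, 99], [260, 240, 7, 4, 14]]
```

```bash
python3 -c "
from plant import job
print(job.close_job())"
```

```text
the job is handed in; nothing more can be done
None
```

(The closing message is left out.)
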